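Clamp the carving blank and hold the sprung tweezers at the marked width

TASK

The carved wooden blank lies loose in its clamping cradle: push the cradle's sliding jaw fully home so that the blank is shut in tight against the fixed fence. Then take the bent-point sprung tweezers off their rest and squeeze them until their points are as far apart as the two crosses marked on the blank (30 mm), and finish while holding them there, quite still, with one point straight over each cross, a few millimetres (at most about 1 cm) above the wood and not touching it. The program ends holding the squeezed tweezers in the gripper; let nothing go, do not press the points into the wood, and leave the other things on the bench where they are.

Things in the scene. Friction and masses are not known exactly. Their poses are not given: they have to be found in the camera images.
- cradle: fixed clamping cradle: plywood base board 210 x 150 x 18 mm (x from -125 to +85 mm of the origin); origin on the bench under it, z up. At its +x end a fence, inner face at x = +55 mm, top 48 mm above the bench. The sliding jaw is at its -x end (the robot's side). Its yaw varies by up to 0.3 rad
- jaw (a joint): opening of the cradle's sliding jaw, m: 0 = fully home (end stop; the blank then has only 0.5 mm of play between jaw and fence), grows as the jaw slides along the cradle's -x (towards the robot), up to 0.040. Starts open by 0.022 to 0.036. Moves against about 4 N of friction and stays where it is left
- jaw_push (a point): centre of the jaw's outer face (the one that looks along the cradle's -x, to be pushed along +x), 35 mm above the bench. The jaw is a wooden block 25 mm thick (x), 120 mm wide (y), from 18 to 52 mm above the bench
- blank: loose pale wood panel 90 (x) x 120 (y) x 22 mm, some 150 g, on the cradle's board between jaw and fence; origin at the centre of its underside (18 mm above the bench), x about along the cradle's x. Starts 3 to 10 mm short of the fence; clamped, its origin is at x = +9.5 to +10 mm in the cradle. Scallop carving on its +x half, the crosses on its -x half
- mark_a (a point): one of two dark crosses (14 mm) on the blank's top face, 40 mm above the bench; 15 mm to -x of the blank's centre and 15 mm to its +y. z up
- mark_b (a point): the other cross, 30 mm from mark_a along the blank's -y. z up
- rest: fixed wooden tool rest: board 190 x 90 x 10 mm with two cross walls carrying the tweezers, tops 54 mm above the bench, at x = -91 to -79 mm (50 mm wide) and x = +33 to +43 mm (80 mm wide); between them there is room for the fingers down to the board's top at 10 mm. Origin on the bench under the plates, z up, +x the way the points look. Yaw up to 0.3 rad
- tweezers: sprung steel tweezers lying flat on the rest, 70 g, balancing near the plates, 195 mm long: two legs joined at the bow (-x end) spread in a horizontal V to their points (+x). Origin midway between the ribbed dark finger plates, at mid height of the legs, 60 mm above the bench at the start, within 3 mm and 0.05 rad of the rest's origin and x axis. x runs to the points, y from leg to leg, z up
- plate_a (a point): middle of the outer face of the finger plate on the +y leg: squeeze the tweezers here, gripper fingers outside both plates, closing along y. Plates 32 mm long (x), 14 mm high (z). Outsides 51 mm apart when relaxed, about 30 mm when the points are 30 mm apart; takes about 3 N to start, 8 N at that gap
- plate_b (a point): middle of the outer face of the finger plate on the -y leg. Both legs close alike, pivoting 100 mm behind the plates (x = -100, y = +-6 mm), and spring open when released; the points move about 1.7 times as much as the plates
- tip_a (a point): the very point of the leg on the tweezers' +y side: 69 mm ahead (+x) of the tweezers' origin and 40 mm below it (the last 20 mm of each leg is bent down). Round, 4 mm thick
- tip_b (a point): the very point of the -y leg. The two points are 66 mm apart when relaxed; either may go over either cross
- gouge: bystander: carving gouge lying on the bench: wooden handle 26 mm thick, 110 mm long, bent steel blade, about 222 mm overall; leave it alone
- mallet: bystander: dark turned carver's mallet standing on its head, 86 mm across, 187 mm high; leave it alone
- stone: bystander: grey sharpening stone 150 x 50 x 25 mm; leave it alone
- offcut: bystander: pale wood offcut 110 x 40 x 30 mm; leave it alone
- wax_tin: bystander: round metal tin 76 mm across, 45 mm high; leave it alone
- pencil: bystander: wooden pencil 160 x 8 x 8 mm; leave it alone
- pot: bystander: white ceramic pot 70 mm across, 75 mm high; leave it alone
Not all that is in view belongs to the job. Of the things shaped like the rest, the wooden one is meant.

How it is judged:
On the way, in this order (a step that is already met when the one before it is completed fails the run):
1. the jaw is fully home and the blank is shut in against the fence (value of joint jaw below 0.004 m and x of blank in the frame of cradle above 0.0065 m and angle between the x axis of blank and the x axis of cradle, either way round below 0.06 rad and z of blank in the frame of cradle below 0.021 m), for 0.2 s.
2. the gripper lifts the tweezers clear of their rest (height (world z) of tweezers above 0.075 m and contact force between the fingers and tweezers above 1 N and contact force between tweezers and rest below 0.1 N), for 0.2 s.
At the end, for the whole second after the job is handed in: Jaw within 4 mm of its stop, blank flat and square within 3 mm of the fence; tweezers held still by the gripper alone, points 26 to 34 mm apart, each within 7 mm (from above) of its own cross and 0.5 to 16 mm above the wood, touching nothing else (all of step 1 and ((horizontal distance between tip_a and mark_a below 0.007 m and z of tip_a in the frame of mark_a between 0.0005 and 0.016 m and horizontal distance between tip_b and mark_b below 0.007 m and z of tip_b in the frame of mark_b between 0.0005 and 0.016 m) or (horizontal distance between tip_a and mark_b below 0.007 m and z of tip_a in the frame of mark_b between 0.0005 and 0.016 m and horizontal distance between tip_b and mark_a below 0.007 m and z of tip_b in the frame of mark_a between 0.0005 and 0.016 m)) and distance between tip_a and tip_b between 0.026 and 0.034 m and contact force between the fingers and tweezers above 1 N and contact force between tweezers and blank below 0.3 N and contact force between tweezers and cradle below 0.3 N and contact force between tweezers and rest below 0.3 N and linear speed of tweezers below 0.02 m/s and angular speed of tweezers below 0.2 rad/s); the arm keeps its last pose, push and grip.
It fails at once if a bystander is moved by more than 25 mm (distance of any of gouge, mallet, stone, offcut, wax_tin, pencil, pot from where it was at the start of the episode above 0.025 m).
It fails at once if the tweezers are pressed into the blank with more than 5 N (contact force between tweezers and blank above 5 N).
It also fails if it takes over 64 s, if anything falls off the work surface, if the arm or the gripper's body presses on something with over 40 N, if the wrist force passes 120 N, or if a joint passes its speed limit or range.

ROBOT

A 6-joint arm with a two-finger parallel gripper is mounted at the origin on the work surface. World frame = base frame: x ahead of the robot, y to its left, z up, the work surface at z = 0. Lengths are in m, angles in rad, forces in N, time in s.
With the tool pointing down it reaches from about 0.35 to 0.775 m from the base axis. Payload 7.3 kg.
Tool frame: the origin (TCP) lies at the very end of the fingers, on their centre line; the grasp point (between the pads) lies 19 mm behind it (robot.tcp_to_grasp is the distance from the TCP to the grasp point, in m); z points along the fingers, y is the direction in which the jaws open and shut (so a half turn about z gives the same grasp; the last joint's range is limited). The gripper opens to 92 mm and grips with 3 to 60 N. Pads are 19 mm wide; open, the fingers measure 130 mm over their backs; the gripper's body (75 mm by 190 mm) begins 47 mm behind the grasp point.
Start: joints at [1.179, 0.342, 1.524, -0, 1.275, -0.146], TCP at [0.128, 0.509, 0.227] pointing down, gripper open.
Joint ranges: [-2.53, 2.53], [-0.77, 2.02], [0.04, 2.7], [-1, 4.14], [0.28, 2.66], [-3.11, 3.11]. Speed limits (rad/s): [2.57, 2.57, 3.14, 3.14, 3.14, 3.14].

INTERFACE

Orientations are given as [roll, pitch, yaw] about the fixed x, y, z axes, in that order (R = Rz(yaw) Ry(pitch) Rx(roll)).
In Python, from cell import robot gives the robot as it stands.
- The arm moves only by the tool arm_command, never from a script. Its argument "motion" is a list that holds one entry, the list of rows, each a list of 7 numbers: the turn, a rotation vector about the tool's x, y, z in units of 90 degrees (1.0 is 90 degrees), then the shift along the tool's x, y, z in units of 30 cm (1.0 is 30 cm), then the opening, from -1 (shut) to 1 (fully open). In form: [[[wx, wy, wz, tx, ty, tz, grip], ...]]. A call has 1 to 8 rows; each row is the pose to reach, as a shift and turn from the pose commanded when the call began, along the tool's axes at that moment; what a row does not reach only later rows make up. A row lasts 1/10 s, in which the tool goes at most 50 mm and 8.59 degrees, less where a joint would pass 70% of its speed; a pose out of reach is approached as far as the arm can. A call with a number of a shift or a turn outside -1 to 1 is refused whole. A call with a gripper value outside its range is refused whole. The fingers move at their own pace and stop on an object; "grip_force" is the grip in N (left out, the last holds). Time passes only in rows, so rows that repeat a pose let the fingers close. It gives the time, the measured TCP pose, the force and the opening at its end, in the units of the state.
- robot.observe(): the state, without advancing time (a new reading comes with each control period).
- robot.read_camera(name): name is "side" or "top"; returns a dict with "image" (480x640x3 uint8, red, green, blue), "z_map" (480x640 float32, m along the optical axis (not along the pixel's ray), 0 where there is no reading), "fov_y" (degrees; the focal length in pixels is half the picture's height over the tangent of half this angle, whatever the lens; pixels are square), "cx", "cy" (the principal point, pixels), "cam_to_world" (4x4, takes a point from camera to world coordinates). Camera axes: x right, y down, z forward; pixel columns grow to the right and rows downward; lengths in m; the calibration is good to about 2 mm. A picture is of the moment at which its call begins.
- robot.hand_in(): hands the job in, once; it reports no verdict.
The state is a dict: "time": time; "qpos": joint angles; "qvel": joint speeds; "joint_efforts": joint torques, N m; "tool_pos": TCP position; "tool_rot": TCP orientation; "contact_force": force on the tool from outside, world axes, zero at the start; "torque": the same for the moment, N m; "opening": finger opening in m.
Only numpy, scipy, OpenCV 4.12 (cv2) and the standard library are available. Lean on these libraries where they do the work, as an engineer would, in place of code of your own. Each camera call takes 0.05 s, during which the arm holds its last target.

## Working session

There is one attempt and no reset: what is moved stays moved. The work goes in short steps, Python scripts to look and compute and a tool call to move; the robot and the scene stay as the last step left them, time stands still between calls to the robot, and variables do not carry over. Pictures are saved under pics/ and viewed, and the job is handed in when it is done.

Besides the shell and the picture viewer there is one more tool, called after "Emit:" by a JSON object that holds its "api" and its "payload", one argument or row to a line. arm_command: Moves the arm, as the interface text tells. Its arguments: {"type":"object","properties":{"motion":{"type":"array"},"grip_force":{"type":"number"}},"required":["motion"]}

```bash
ls; mkdir -p pics; python3 - <<'E'
from cell import robot
import cv2,numpy as np
print(robot.observe())
for n in ("side","top"):
    d=robot.read_camera(n)
    cv2.imwrite(f"pics/{n}0.png",d["image"][:,:,::-1])
    np.savez(f"pics/{n}0.npz",**{k:np.array(v) for k,v in d.items()})
    print(n,d["fov_y"],d["cx"],d["cy"],d["cam_to_world"])
print(robot.tcp_to_grasp)
E
```

```text
pics
{'time': 0.0, 'qpos': array([ 1.17900786e+00,  3.42731067e-01,  1.52498811e+00,  3.16807720e-05,
        1.27538811e+00, -1.45967808e-01]), 'qvel': array([ 5.66135627e-04,  1.88269031e-03, -1.05278977e-03, -7.95029526e-05,
       -2.31777293e-04, -7.52046459e-04]), 'joint_efforts': array([-1.30930664e-03, -4.31251681e+01, -2.44216830e+01,  7.17673148e-02,
        5.60577388e-02, -1.27595540e-04]), 'tool_pos': array([0.12756233, 0.50886567, 0.22605071]), 'tool_rot': array([-3.14009853e+00, -2.50276488e-04,  2.89576256e+00]), 'contact_force': array([-0.03377456,  0.2984931 ,  0.45707196]), 'torque': array([0.02383379, 0.06501789, 0.05190207]), 'opening': 0.0917858096824977}
side 43.15704538548934 326.84904216663585 245.85334700932873 [[-0.32916113 -0.57431677  0.74954199 -0.82484752]
 [-0.94415118  0.21296312 -0.25144632  0.56659761]
 [-0.01521496 -0.79044731 -0.61234104  1.19073585]
 [ 0.          0.          0.          1.        ]]
top 53.8600531850601 318.6076384206022 237.83511730619992 [[ 0.09524773 -0.97021368  0.22274038  0.31449746]
 [-0.99545096 -0.0923174   0.02355588  0.0789099 ]
 [-0.00229142 -0.22397077 -0.97459317  1.20445507]
 [ 0.          0.          0.          1.        ]]
0.0188
```

View pics/side0.png

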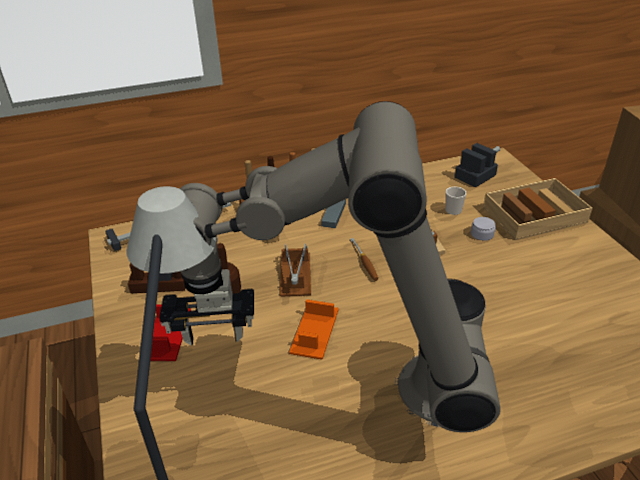

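View pics/top0.png

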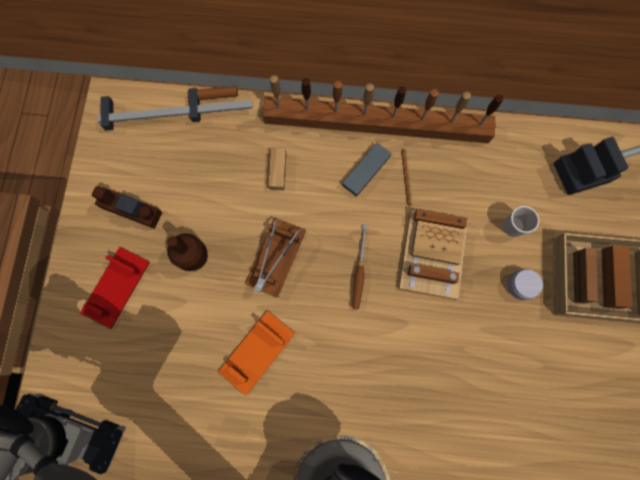

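The top view shows the cradle at (433,252) with its jaw at (433,273), fence at (441,218) and crosses at about (432,247). The wooden rest with the tweezers is at (276,256).

Things that could be mistaken for the rest:
- the orange block at (256,352)
- the red block at (115,288)
- the brown wooden one at (276,256), which carries the tweezers and is the one meant

I'll check the cradle and rest in close crops.

```bash
python3 - <<'E'
import cv2,numpy as np
im=cv2.imread("pics/top0.png")
a=cv2.resize(im[200:305,230:320],None,fx=5.5,fy=5.5,interpolation=cv2.INTER_CUBIC)[:577]
b=cv2.resize(im[200:305,395:475],None,fx=5.5,fy=5.5,interpolation=cv2.INTER_CUBIC)[:577]
c=np.hstack([a,b])[:, :]
c=cv2.resize(c,None,fx=.85,fy=.85);print(c.shape)
cv2.imwrite("pics/crop0.png",c)
E
```

```text
(490, 795, 3)
```

View pics/crop0.png

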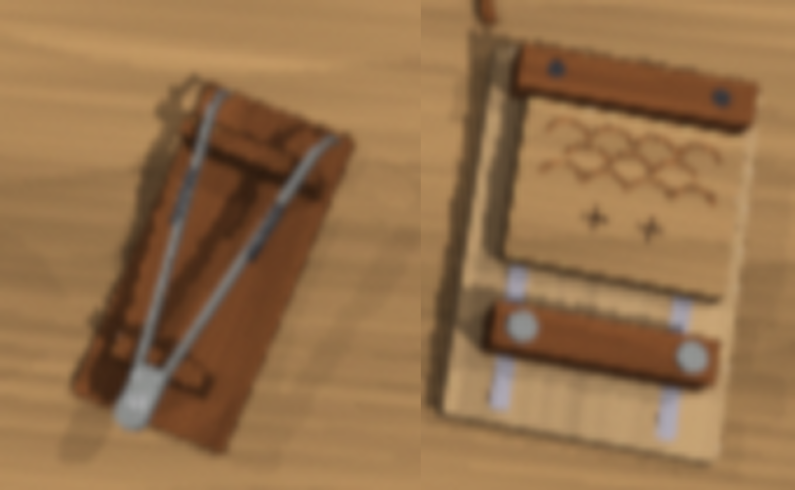

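The left crop shows the brown wooden rest carrying the grey tweezers, with the bow at (135,400) and the points at (215,95) and (335,140). The right crop shows the cradle, with crosses at (596,216) and (650,229), the jaw at (603,345) and the fence at (637,87). Next I'll measure them.

```bash
cat > h.py <<'E'
import numpy as np,cv2
def load(n):
    d=dict(np.load(n)); return d
def K(d):
    f=240/np.tan(np.radians(float(d["fov_y"]))/2); return f,float(d["cx"]),float(d["cy"])
def ray(d,uv,z):
    f,cx,cy=K(d); uv=np.atleast_2d(uv).astype(float)
    T=d["cam_to_world"]; r=np.c_[(uv[:,0]-cx)/f,(uv[:,1]-cy)/f,np.ones(len(uv))]@T[:3,:3].T
    o=T[:3,3]; return o+r*((z-o[2])/r[:,2])[:,None]
def world(d):
    f,cx,cy=K(d); T=d["cam_to_world"]; Z=d["z_map"]
    v,u=np.mgrid[:480,:640]
    P=np.stack([(u-cx)/f*Z,(v-cy)/f*Z,Z],-1)@T[:3,:3].T+T[:3,3]
    P[Z==0]=np.nan
    return P
def proj(d,p):
    f,cx,cy=K(d);T=d["cam_to_world"];q=(np.atleast_2d(p)-T[:3,3])@T[:3,:3]
    return np.c_[q[:,0]/q[:,2]*f+cx,q[:,1]/q[:,2]*f+cy]
E
python3 - <<'E'
from h import *
np.set_printoptions(precision=4,suppress=True)
d=load("pics/top0.npz");P=world(d);im=d["image"]
print("bench z",np.nanmedian(P[310:400,450:550,2]))
hsv=cv2.cvtColor(im,cv2.COLOR_RGB2HSV)
for (u,v) in [(433,273),(441,218),(432,247),(415,240),(425,290),(276,256)]: print(u,v,im[v,u],hsv[v,u],P[v,u])
Z=P[...,2]
def rep(mask,z,name):
    n,l,s,c=cv2.connectedComponentsWithStats(mask.astype(np.uint8))
    for i in range(1,n):
        if s[i,4]>60:
            v,u=np.nonzero(l==i); W=ray(d,np.c_[u,v],z)
            r=cv2.minAreaRect((W[:,:2]*1000).astype(np.float32)); print(name,s[i],np.array(r[0]),np.array(r[1]),r[2],"Zmed",np.nanmedian(Z[v,u]))
roi=np.zeros((480,640),bool);roi[200:305,395:475]=1
with np.errstate(all='ignore'):
    rep(roi&(Z>.044),.05,"hi"); rep(roi&(Z>.033)&(Z<.0445),.04,"blank"); rep(roi&(Z>.010),.018,"all")
roi[:]=0;roi[205:305,235:315]=1
with np.errstate(all='ignore'):
    rep(roi&(Z>.004),.010,"rest"); rep(roi&(Z>.03),.054,"resthi")
E
```

```text
bench z -0.0005528091993087791
433 273 [119  71  39] [ 12 171 119] [ 0.5156 -0.181   0.0553]
441 218 [121  72  39] [ 12 173 121] [ 0.659  -0.1966  0.0496]
432 247 [119  89  58] [ 15 131 119] [ 0.5844 -0.1796  0.0386]
415 240 [157 124  80] [ 17 125 157] [ 0.5982 -0.1358  0.0397]
425 290 [181 147 105] [ 17 107 181] [ 0.4772 -0.1714  0.0174]
276 256 [106  63  35] [ 12 171 106] [0.5297 0.2125 0.0084]
hi [415 209  52  18 459] [ 660.2328 -195.5836] [130.0358  26.2645] 84.97920989990234 Zmed 0.04752427998017916
hi [409 264  50  18 510] [ 517.4294 -184.0445] [120.47   26.273] 84.9146499633789 Zmed 0.0517837948858878
blank [ 412  218   54   46 1736] [ 603.6481 -193.1377] [127.8241 101.2113] 85.74222564697266 Zmed 0.039384843171470174
all [ 399  209   69   90 4828] [ 576.6137 -188.4029] [151.0386 215.2791] 84.98424530029297 Zmed 0.03748012927686306
rest [ 245  217   61   80 2541] [526.8793 214.582 ] [ 96.1612 195.4671] 73.52666473388672 Zmed 0.010676052746511733
resthi [254 219  48  73 620] [519.9175 217.5142] [ 81.7274 185.2671] 71.38557434082031 Zmed 0.05990510887386735
```

```bash
python3 - <<'E'
from h import *
np.set_printoptions(precision=4,suppress=True)
d=load("pics/top0.npz");P=world(d);im=d["image"];Z=P[...,2]
hsv=cv2.cvtColor(im,cv2.COLOR_RGB2HSV)
# mallet
m=(Z>.02)&(np.mgrid[:480,:640][1]<215)&(np.mgrid[:480,:640][1]>155)&(np.mgrid[:480,:640][0]>215)&(np.mgrid[:480,:640][0]<275)
print("mallet pts",np.nanmin(P[m],0),np.nanmax(P[m],0))
# tweezers: low saturation in ROI
m=np.zeros((480,640),np.uint8); m[210:300,240:312]=1
t=(m>0)&(hsv[...,1]<110)&(Z>.035)
v,u=np.nonzero(t); W=ray(d,np.c_[u,v],.064)[:,:2]
print(len(u),"Zmed",np.nanmedian(Z[t]))
vis=np.zeros((480,640,3),np.uint8);vis[t]=255
c=np.hstack([vis[205:305,235:315],im[205:305,235:315,::-1]]);cv2.imwrite("pics/tw0.png",cv2.resize(c,None,fx=5,fy=5,interpolation=cv2.INTER_NEAREST))
E
```

```text
mallet pts [0.4673 0.3834 0.0229] [0.6013 0.5328 0.189 ]
399 Zmed 0.06447795668168399
```

View pics/tw0.png

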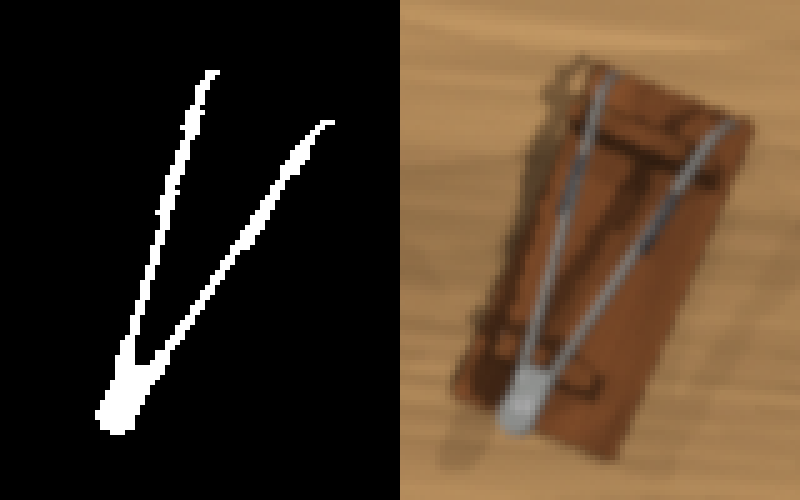

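```bash
cat >> h.py <<'E'
def twz(d,v0,v1,u0,u1,rows,zt=.064):
    P=world(d);Z=P[...,2];hsv=cv2.cvtColor(d["image"],cv2.COLOR_RGB2HSV)
    m=np.zeros((480,640),bool); m[v0:v1,u0:u1]=1
    t=m&(hsv[...,1]<110)&(Z>zt-.03)
    return t
E
python3 - <<'E'
from h import *
np.set_printoptions(precision=4,suppress=True)
d=load("pics/top0.npz");im=d["image"]
t=twz(d,210,300,240,312,None)
L=[];R=[]
for v in range(228,274):
    u=np.nonzero(t[v])[0]
    g=np.split(u,np.nonzero(np.diff(u)>1)[0]+1)
    if len(g)==2: L.append((g[0].mean(),v));R.append((g[1].mean(),v))
z=.064
A=ray(d,L,z)[:,:2];B=ray(d,R,z)[:,:2]
def fit(X):
    l=cv2.fitLine(X.astype(np.float32),cv2.DIST_HUBER,0,1e-4,1e-4).ravel().astype(float); dr=l[:2]*np.sign(l[0]); return l[2:],dr
pa,da=fit(A);pb,db=fit(B)
print("angles",np.arctan2(da[1],da[0]),np.arctan2(db[1],db[0]))
ax=(da+db);ax/=np.linalg.norm(ax);yaw=np.arctan2(ax[1],ax[0]);n=np.array([-ax[1],ax[0]])
s=np.linalg.solve(np.c_[da,-db],pb-pa);X=pa+da*s[0]
half=np.tan((np.arctan2(da[1],da[0])-np.arctan2(db[1],db[0]))/2)
print("yaw",yaw,"apex",X,"slope",half,"origin(half 22)",X+ax*.022/half)
v,u=np.nonzero(t);W=ray(d,np.c_[u,v],z)[:,:2]
s=(W-X)@ax; print("bow end",X+ax*s.min(),"->origin by +126",X+ax*(s.min()+.126),"top",s.max()-s.min())
# dark plates: V low among t
hsv=cv2.cvtColor(im,cv2.COLOR_RGB2HSV)
p=t&(hsv[...,2]<95)
v,u=np.nonzero(p);W=ray(d,np.c_[u,v],.067)[:,:2];s=(W-X)@ax
o=(W-X)@n
for sg in (1,-1):
    k=(o*sg>0)&(s>.1)&(s<.19); print(k.sum(),s[k].min(),s[k].max(),np.median(s[k]),"pt",np.median(W[k],0))
E
```

```text
angles -0.14917247195712288 -0.4773362425942738
yaw -0.31325435898642157 apex [0.4189 0.2474] slope 0.16557043594936008 origin(half 22) [0.5453 0.2064]
bow end [0.4304 0.2436] ->origin by +126 [0.5503 0.2048] top 0.1839967602194406
37 0.12210763656307577 0.17083292160200278 0.1410897584792342 pt [0.5602 0.2262]
37 0.11948207225792608 0.1728994921096895 0.14033326566366416 pt [0.5443 0.18  ]
```

```bash
cat >> h.py <<'E'
from scipy.spatial.transform import Rotation as Ro
def mv(x,y,z,psi,cmd=None):
    """numbers for a row: from the commanded pose cmd (x,y,z,psi) or measured"""
    from cell import robot
    if cmd is None:
        s=robot.observe();p=s["tool_pos"];R0=Ro.from_euler("xyz",s["tool_rot"])
    else: p=np.array(cmd[:3]);R0=Ro.from_euler("xyz",[np.pi,0,cmd[3]])
    R1=Ro.from_euler("xyz",[np.pi,0,psi])
    w=(R0.inv()*R1).as_rotvec()/(np.pi/2); t=R0.inv().apply(np.array([x,y,z])-p)/.3
    print("row",np.round(np.r_[w,t],4), "pose now",np.round(p,4),np.round(R0.as_euler("xyz"),4))
E
python3 - <<'E'
from h import *
mv(.42,.2,.25,2.896)
mv(.46,-.18,.25,2.896+.1576,cmd=(.42,.2,.25,2.896))
E
```

```text
row [-8.0000e-04 -1.0000e-04 -1.0000e-04 -1.1959e+00 -7.6170e-01 -7.8700e-02] pose now [0.1276 0.5089 0.2261] [-3.1403e+00 -1.0000e-04  2.8958e+00]
row [-0.      0.     -0.1003 -0.4373 -1.1962 -0.    ] pose now [0.42 0.2  0.25] [3.1416 0.     2.896 ]
```

Emit:
{"api": "arm_command", "payload": {
  "motion": [
    [[0,0,0,-0.15,-0.1,-0.08,-1],[0,0,0,-0.3,-0.2,-0.08,-1],[0,0,0,-0.45,-0.29,-0.08,-1],[0,0,0,-0.6,-0.38,-0.08,-1],[0,0,0,-0.75,-0.48,-0.08,-1],[0,0,0,-0.9,-0.57,-0.08,-1],[0,0,0,-0.98,-0.66,-0.08,-1],[0,0,0,-1.0,-0.76,-0.08,-1]]
  ]
}}

```text
time: 0.9
tool_pos: [0.3655, 0.213, 0.2503]
tool_rot: [-3.141, 0.001, 2.894]
contact_force: [0.5, -0.2, 0.5]
opening: 0.0323
```

```bash
python3 - <<'E'
from h import *
mv(.46,-.18,.25,3.054)
E
```

```text
row [-1.0000e-04  4.0000e-04 -1.0180e-01 -6.2620e-01 -1.1928e+00  1.7000e-03] pose now [0.3655 0.213  0.2503] [-3.1415e+00  7.0000e-04  2.8941e+00]
```

Emit:
{"api": "arm_command", "payload": {
  "motion": [
    [[0,0,-0.05,-0.15,-0.15,0,-1],[0,0,-0.1,-0.28,-0.3,0,-1],[0,0,-0.1,-0.4,-0.44,0,-1],[0,0,-0.1,-0.5,-0.58,0,-1],[0,0,-0.1,-0.58,-0.72,0,-1],[0,0,-0.1,-0.62,-0.86,0,-1],[0,0,-0.1,-0.63,-1.0,0,-1],[0,0,-0.1,-0.63,-1.0,0,-1]]
  ]
}}

```text
time: 1.7
tool_pos: [0.473, -0.1261, 0.25]
tool_rot: [-3.141, -0.001, 3.048]
contact_force: [0.0, 0.6, 0.2]
opening: 0.0005
```

```bash
python3 - <<'E'
from h import *
mv(.465,-.181,.1,3.054)
mv(.465,-.181,.033,3.054)
E
```

```text
row [-0.0006 -0.0007 -0.0035  0.0091 -0.1841  0.5003] pose now [ 0.473  -0.1261  0.25  ] [-3.1407e+00 -1.1000e-03  3.0485e+00]
row [-6.000e-04 -7.000e-04 -3.500e-03  8.900e-03 -1.839e-01  7.236e-01] pose now [ 0.473  -0.1261  0.25  ] [-3.1407e+00 -1.1000e-03  3.0485e+00]
```

Emit:
{"api": "arm_command", "payload": {
  "motion": [
    [[0,0,-0.0035,0.015,-0.18,0.1,-1],[0,0,-0.0035,0.015,-0.183,0.25,-1],[0,0,-0.0035,0.015,-0.183,0.4,-1],[0,0,-0.0035,0.015,-0.183,0.5,-1],[0,0,-0.0035,0.015,-0.183,0.6,-1],[0,0,-0.0035,0.015,-0.183,0.68,-1],[0,0,-0.0035,0.015,-0.183,0.723,-1],[0,0,-0.0035,0.015,-0.183,0.723,-1]]
  ]
}}

```text
time: 2.5
tool_pos: [0.4629, -0.1748, 0.0319]
tool_rot: [3.139, -0.004, 3.059]
contact_force: [-0.0, -0.3, 1.3]
opening: 0.0006
```

```bash
python3 - <<'E'
from h import *
from cell import robot
d=robot.read_camera("top");cv2.imwrite("pics/top1.png",cv2.resize(d["image"][180:330,340:540,::-1],None,fx=4,fy=4,interpolation=cv2.INTER_CUBIC))
mv(.495,-.184,.033,3.054)
mv(.524,-.186,.033,3.054)
E
```

```text
row [ 0.0008 -0.0013  0.003  -0.1062 -0.0203  0.0003] pose now [ 0.4638 -0.1753  0.0332] [ 3.1404e+00 -2.0000e-03  3.0588e+00]
row [ 8.000e-04 -1.300e-03  3.000e-03 -2.031e-01 -1.900e-02  1.000e-04] pose now [ 0.4638 -0.1753  0.0332] [ 3.1404e+00 -2.0000e-03  3.0588e+00]
```

View pics/top1.png

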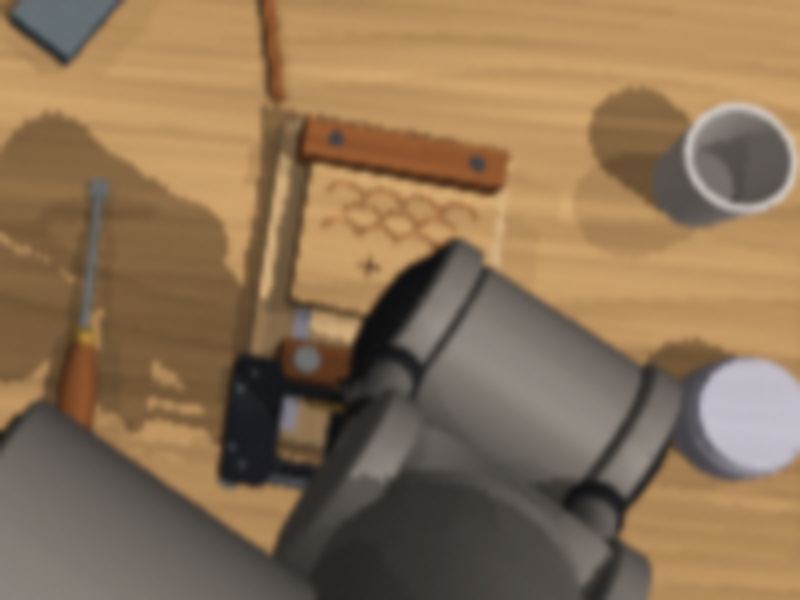

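The crop shows the closed gripper behind the jaw at (300,420) and the blank still short of the fence. Next I push.

Emit:
{"api": "arm_command", "payload": {
  "motion": [
    [[0,0,0,-0.04,-0.02,0,-1],[0,0,0,-0.07,-0.02,0,-1],[0,0,0,-0.09,-0.02,0,-1],[0,0,0,-0.11,-0.02,0,-1],[0,0,0,-0.125,-0.02,0,-1],[0,0,0,-0.14,-0.02,0,-1],[0,0,0,-0.155,-0.02,0,-1],[0,0,0,-0.16,-0.02,0,-1]]
  ]
}}

```text
time: 3.35
tool_pos: [0.5116, -0.1858, 0.0336]
tool_rot: [3.141, -0.001, 3.058]
contact_force: [-3.8, 1.5, 2.3]
opening: 0.0005
```

Emit:
{"api": "arm_command", "payload": {
  "motion": [
    [[0,0,0,-0.01,0,0,-1],[0,0,0,-0.02,0,0,-1],[0,0,0,-0.025,0,0,-1],[0,0,0,-0.03,0,0,-1],[0,0,0,-0.035,0,0,-1],[0,0,0,-0.04,0,0,-1]]
  ]
}}

```text
time: 3.95
tool_pos: [0.5232, -0.1869, 0.0336]
tool_rot: [3.141, -0.001, 3.058]
contact_force: [-5.0, 2.4, 0.0]
opening: 0.0003
```

Emit:
{"api": "arm_command", "payload": {
  "motion": [
    [[0,0,0,-0.005,0,0,-1],[0,0,0,-0.01,0,0,-1],[0,0,0,-0.015,0,0,-1],[0,0,0,-0.02,0,0,-1],[0,0,0,-0.02,0,0,-1]]
  ]
}}

```text
time: 4.45
tool_pos: [0.5248, -0.1869, 0.0336]
tool_rot: [3.14, -0.01, 3.059]
contact_force: [-20.8, 1.4, 14.4]
opening: 0.0007
```

The force has risen to 21 N at x=0.525, where the home stop should be. I'll hold briefly, then back off and look.

Emit:
{"api": "arm_command", "payload": {
  "motion": [
    [[0,0,0,0,0,0,-1],[0,0,0,0.05,0,0,-1],[0,0,0,0.12,0,0,-1],[0,0,0,0.12,0,-0.15,-1],[0,0,0,0.12,0,-0.3,-1],[0,0,0,0.12,0.16,-0.4,1],[0,0,0,0.12,0.32,-0.45,1],[0,0,0,0.12,0.48,-0.5,1]]
  ]
}}

```text
time: 5.25
tool_pos: [0.5067, -0.0471, 0.1837]
tool_rot: [-3.141, 0.006, 3.057]
contact_force: [0.4, 0.2, -0.3]
opening: 0.0197
```

```bash
python3 - <<'E'
from h import *
mv(.550,.2048,.19,np.pi-.313)
E
```

```text
row [-0.      0.0037  0.1452 -0.0725  0.849  -0.021 ] pose now [ 0.5067 -0.0471  0.1837] [-3.1409  0.0057  3.0566]
```

Emit:
{"api": "arm_command", "payload": {
  "motion": [
    [[0,0,0.07,-0.02,0.16,-0.02,1],[0,0,0.145,-0.04,0.32,-0.02,1],[0,0,0.145,-0.06,0.48,-0.02,1],[0,0,0.145,-0.07,0.62,-0.02,1],[0,0,0.145,-0.0725,0.75,-0.02,1],[0,0,0.145,-0.0725,0.849,-0.02,1],[0,0,0.145,-0.0725,0.849,-0.02,1],[0,0,0.145,-0.0725,0.849,-0.02,1]]
  ]
}}

```text
time: 6.05
tool_pos: [0.5486, 0.2047, 0.1879]
tool_rot: [3.141, 0.002, 2.832]
contact_force: [-0.5, -0.1, 0.2]
opening: 0.0843
```

```bash
python3 - <<'E'
from h import *
from cell import robot
np.set_printoptions(precision=4,suppress=True)
for n in ("side","top"):
    d=robot.read_camera(n); np.savez(f"pics/{n}2.npz",**{k:np.array(v) for k,v in d.items()})
    cv2.imwrite(f"pics/{n}2.png",d["image"][:,:,::-1])
im=d["image"]
cv2.imwrite("pics/cr2.png",cv2.resize(im[195:310,340:480,::-1],None,fx=5,fy=5,interpolation=cv2.INTER_CUBIC))
mv(.550,.2048,.19,np.pi-.313)
hsv=cv2.cvtColor(im,cv2.COLOR_RGB2HSV)
P=world(d);Z=P[...,2]
def rep(mask,z,name):
    n,l,s,c=cv2.connectedComponentsWithStats(mask.astype(np.uint8))
    for i in range(1,n):
        if s[i,4]>60:
            v,u=np.nonzero(l==i); W=ray(d,np.c_[u,v],z)
            r=cv2.minAreaRect((W[:,:2]*1000).astype(np.float32)); print(name,s[i],np.array(r[0]),np.array(r[1]),r[2],"Zmed",np.nanmedian(Z[v,u]))
roi=np.zeros((480,640),bool);roi[200:305,395:475]=1
rep(roi&(Z>.044),.05,"hi")
# crosses
g=hsv[...,2].astype(float);bl=cv2.medianBlur(hsv[...,2],15).astype(float)
m=(bl-g>15);r=np.zeros_like(m);r[238:262,412:462]=1;m&=r
n,l,s,c=cv2.connectedComponentsWithStats(m.astype(np.uint8))
for i in range(1,n):
    if s[i,4]>5: 
        v,u=np.nonzero(l==i);w=(bl-g)[v,u];uv=[(u*w).sum()/w.sum(),(v*w).sum()/w.sum()]
        print(s[i],uv,ray(d,uv,.04))
E
```

```text
row [ 0.0002  0.0007  0.0008 -0.0037  0.0061 -0.007 ] pose now [0.5484 0.2034 0.1879] [3.1413 0.0011 2.8298]
hi [415 209  52  18 444] [ 660.2519 -195.929 ] [129.3612  26.0676] 84.92514038085938 Zmed 0.04745701042547734
hi [411 252  50  19 512] [ 546.6238 -186.5669] [120.3305  27.7251] 84.42741394042969 Zmed 0.051541545605423456
[412 238   3  20  42] [np.float64(412.73118279569894), np.float64(244.3482935951379)] [[ 0.5863 -0.1307  0.04  ]]
[446 238   5   3   8] [np.float64(448.09815950920245), np.float64(239.03067484662577)] [[ 0.6085 -0.2188  0.04  ]]
[452 238   6   5  12] [np.float64(455.10843373493975), np.float64(239.6586345381526)] [[ 0.6086 -0.2365  0.04  ]]
[430 243   5   5  14] [np.float64(431.8588850174216), np.float64(244.8780487804878)] [[ 0.5895 -0.1787  0.04  ]]
[442 245   5   6  16] [np.float64(443.66911764705884), np.float64(247.31066176470588)] [[ 0.5861 -0.2085  0.04  ]]
[449 259  10   3  15] [np.float64(454.0), np.float64(260.1734693877551)] [[ 0.5557 -0.2354  0.04  ]]
```

View pics/cr2.png

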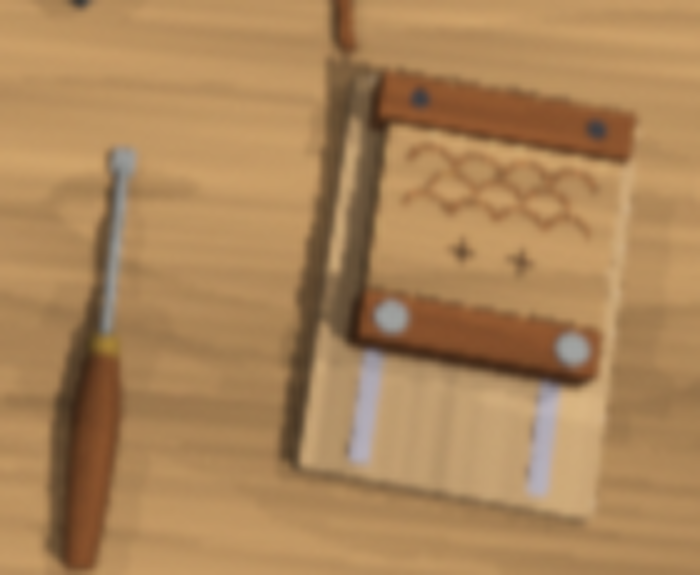

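View pics/side2.png

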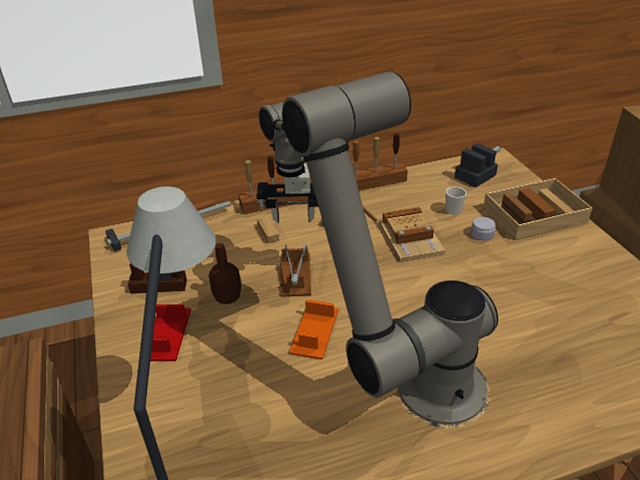

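Clamping looks right: the jaw is hard against the blank and the blank is against the fence. The crosses are at top-view (431.9,244.9) and (443.7,247.3), 30.0 mm apart. The side view shows the tweezers unobstructed at (295,265), so I'll cross-check their pose there.

```bash
python3 - <<'E'
from h import *
np.set_printoptions(precision=4,suppress=True)
d=load("pics/side2.npz");im=d["image"]
cr=im[235:305,265:325,::-1]
cv2.imwrite("pics/sd2.png",cv2.resize(cr,None,fx=8,fy=8,interpolation=cv2.INTER_CUBIC))
o=np.array([.55,.2048,.06]);c,s=np.cos(-.313),np.sin(-.313)
for n,p in dict(bow=(-.126,0,0),orig=(0,0,0),pa=(0,.0255,0),pb=(0,-.0255,0),ta=(.069,.033,-.04),tb=(.069,-.033,-.04)).items():
    w=o+np.array([c*p[0]-s*p[1],s*p[0]+c*p[1],p[2]]);q=proj(d,w)[0];print(n,q,(q-[265,235])*8)
g=im[235:305,390:450,::-1]
dd=d
g=im[200:265,375:450,::-1];cv2.imwrite("pics/sdc2.png",cv2.resize(g,None,fx=8,fy=8,interpolation=cv2.INTER_CUBIC))
for w in ([.5895,-.1787,.04],[.5861,-.2085,.04]): q=proj(d,w)[0];print(q,(q-[375,200])*8)
E
```

```text
bow [294.6635 282.757 ] [237.308  382.0556]
orig [295.4846 254.9329] [243.8767 159.4636]
pa [286.9519 255.1539] [175.6154 161.2316]
pb [304.0152 254.712 ] [312.1219 157.696 ]
ta [285.9114 251.4262] [167.2912 131.4095]
tb [307.071  250.8793] [336.5678 127.034 ]
[406.3137 226.7643] [250.5098 214.1147]
[415.184  225.4502] [321.4716 203.602 ]
```

View pics/sd2.png

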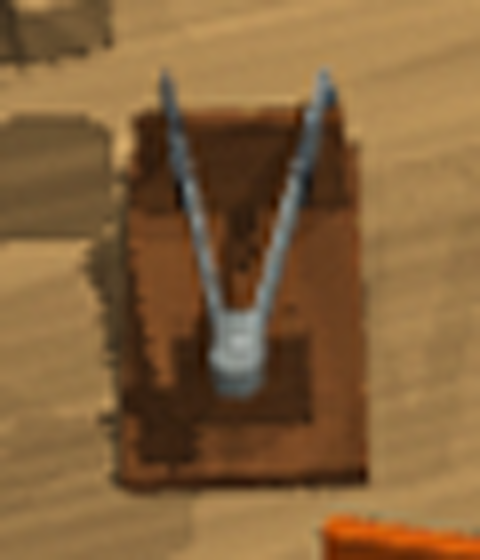

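View pics/sdc2.png

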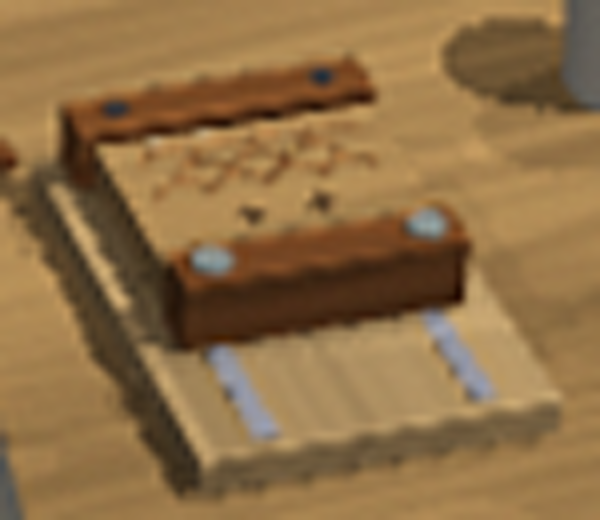

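The crosses agree across the two views to within about a pixel, and the tweezers' bow and plates agree within a few mm. Now I descend around the plates.

```bash
python3 - <<'E'
from h import *
mv(.549,.2052,.0415,np.pi-.313)
E
```

```text
row [2.00e-04 7.00e-04 8.00e-04 5.00e-04 6.20e-03 4.88e-01] pose now [0.5484 0.2034 0.1879] [3.1413e+00 1.1000e-03 2.8298e+00]
```

Emit:
{"api": "arm_command", "payload": {
  "motion": [
    [[0,0,0,0,0.005,0.08,1],[0,0,0,0,0.005,0.18,1],[0,0,0,0,0.005,0.28,1],[0,0,0,0,0.005,0.36,1],[0,0,0,0,0.005,0.43,1],[0,0,0,0,0.005,0.47,1],[0,0,0,0,0.005,0.485,1],[0,0,0,0,0.005,0.485,1]]
  ]
}}

```text
time: 6.95
tool_pos: [0.5486, 0.2052, 0.0423]
tool_rot: [3.141, 0.0, 2.83]
contact_force: [-0.5, 0.4, 1.1]
opening: 0.0919
```

```bash
python3 - <<'E'
from h import *
from cell import robot
for n,b in (("side",(150,320,230,400)),("top",(190,320,190,360))):
    d=robot.read_camera(n)
    cv2.imwrite(f"pics/{n}3.png",cv2.resize(d["image"][b[0]:b[1],b[2]:b[3],::-1],None,fx=3.5,fy=3.5,interpolation=cv2.INTER_CUBIC))
mv(.549,.2052,.0415,np.pi-.313);print(robot.observe()["opening"])
E
```

```text
row [ 0.0007  0.0011  0.0011  0.0001 -0.0014  0.006 ] pose now [0.5492 0.2056 0.0433] [3.1405e+00 1.7000e-03 2.8303e+00]
0.09191369204245915
```

View pics/side3.png

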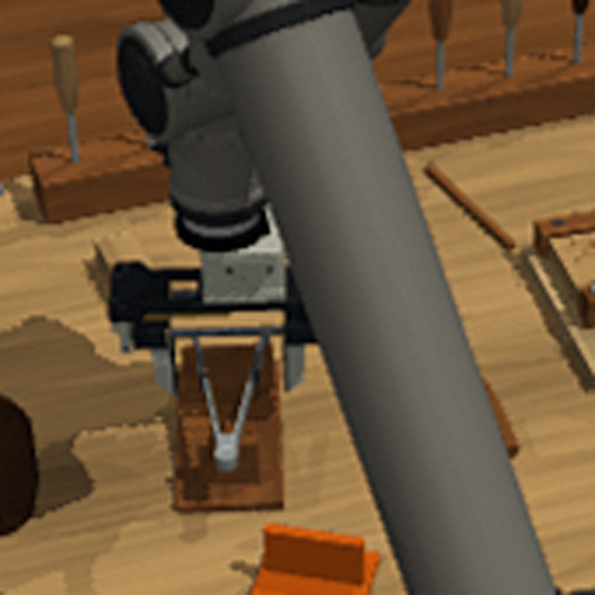

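View pics/top3.png

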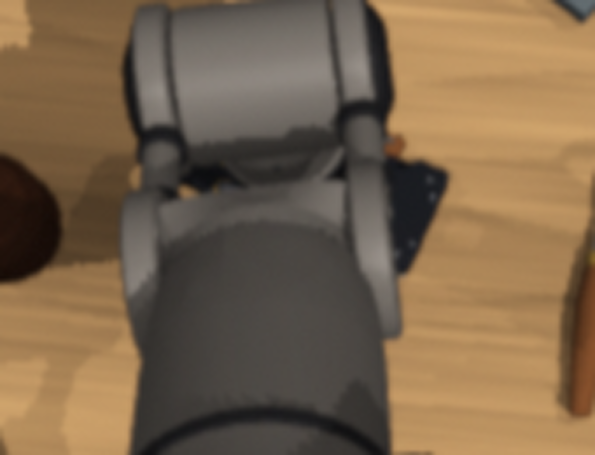

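Side view: the fingers straddle the tweezers symmetrically, at (165,370) and (293,365), with the bow at (226,455). Now I close gradually.

Emit:
{"api": "arm_command", "payload": {
  "motion": [
    [[0,0,0,0,0,0,0.3],[0,0,0,0,0,0,0.15],[0,0,0,0,0,0,0.1],[0,0,0,0,0,0,0.05],[0,0,0,0,0,0,-0.05],[0,0,0,0,0,0,-0.05]]
  ],
  "grip_force": 20
}}

```text
time: 7.65
tool_pos: [0.5484, 0.2057, 0.0423]
tool_rot: [3.141, 0.0, 2.831]
contact_force: [0.3, -0.7, 0.6]
opening: 0.0486
```

Emit:
{"api": "arm_command", "payload": {
  "motion": [
    [[0,0,0,0,0,0,-0.1],[0,0,0,0,0,0,-0.2],[0,0,0,0,0,0,-0.3],[0,0,0,0,0,0,-0.35],[0,0,0,0,0,0,-0.35],[0,0,0,0,0,0,-0.35]]
  ]
}}

```text
time: 8.25
tool_pos: [0.5484, 0.2057, 0.0423]
tool_rot: [3.141, 0.0, 2.831]
contact_force: [0.5, -0.0, -0.0]
opening: 0.0297
```

Emit:
{"api": "arm_command", "payload": {
  "motion": [
    [[0,0,0,0,0,-0.01,-0.35],[0,0,0,0,0,-0.03,-0.35],[0,0,0,0,0,-0.06,-0.35],[0,0,0,0,0,-0.1,-0.35],[0,0,0,0,0,-0.15,-0.35],[0,0,0,0,0,-0.2,-0.35],[0,0,0,0,0,-0.25,-0.35],[0,0,0,0,0,-0.3,-0.35]]
  ]
}}

```text
time: 9.05
tool_pos: [0.5485, 0.2057, 0.134]
tool_rot: [3.141, 0.001, 2.831]
contact_force: [0.4, -0.9, -0.8]
opening: 0.0299
```

```bash
python3 - <<'E'
from h import *
from cell import robot
for n,b in (("side",(150,320,230,400)),("top",(190,320,190,360))):
    d=robot.read_camera(n)
    cv2.imwrite(f"pics/{n}4.png",cv2.resize(d["image"][b[0]:b[1],b[2]:b[3],::-1],None,fx=3.5,fy=3.5,interpolation=cv2.INTER_CUBIC))
print(robot.observe()["opening"])
E
```

```text
0.029893194472095097
```

View pics/side4.png

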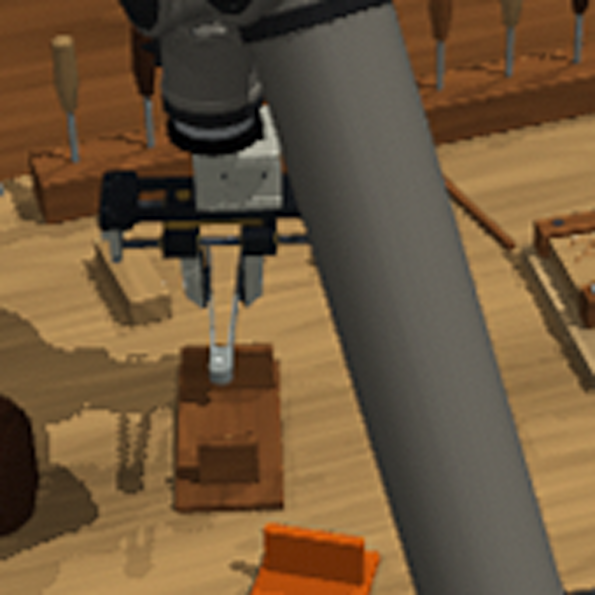

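Side view: the tweezers are off the rest, roughly level, with the bow at (220,365). Next I carry them over the cradle at a moderate speed.

```bash
python3 - <<'E'
from h import *
mv(.533,0.01,.135,np.pi-.2)
mv(.5191,-.1867,.12,np.pi-.1,cmd=(.533,.01,.135,np.pi-.2))
E
```

```text
row [ 0.0017  0.0031 -0.0706 -0.1467 -0.6393  0.    ] pose now [0.5498 0.206  0.1354] [3.1387 0.0047 2.8306]
row [ 0.      0.     -0.0637 -0.0849 -0.6518  0.05  ] pose now [0.533 0.01  0.135] [3.1416 0.     2.9416]
```

Emit:
{"api": "arm_command", "payload": {
  "motion": [
    [[0,0,-0.01,-0.01,-0.05,0,-0.35],[0,0,-0.02,-0.03,-0.13,0,-0.35],[0,0,-0.03,-0.055,-0.23,0,-0.35],[0,0,-0.04,-0.08,-0.33,0,-0.35],[0,0,-0.05,-0.1,-0.43,0,-0.35],[0,0,-0.06,-0.12,-0.53,0,-0.35],[0,0,-0.07,-0.14,-0.61,0,-0.35],[0,0,-0.07,-0.145,-0.64,0,-0.35]]
  ]
}}

```text
time: 9.95
tool_pos: [0.5307, 0.0075, 0.1321]
tool_rot: [-3.141, -0.0, 2.939]
contact_force: [0.1, -0.1, -0.4]
opening: 0.0299
```

```bash
python3 - <<'E'
from h import *
mv(.5191,-.1867,.12,np.pi-.1)
E
```

```text
row [-2.000e-04 -1.000e-04 -6.550e-02 -9.260e-02 -6.419e-01  4.040e-02] pose now [0.5307 0.0075 0.1321] [-3.1413e+00 -1.0000e-04  2.9386e+00]
```

Emit:
{"api": "arm_command", "payload": {
  "motion": [
    [[0,0,-0.01,-0.01,-0.05,0,-0.35],[0,0,-0.02,-0.02,-0.13,0.01,-0.35],[0,0,-0.03,-0.035,-0.23,0.02,-0.35],[0,0,-0.04,-0.05,-0.33,0.03,-0.35],[0,0,-0.05,-0.065,-0.43,0.04,-0.35],[0,0,-0.06,-0.08,-0.53,0.04,-0.35],[0,0,-0.0655,-0.09,-0.61,0.04,-0.35],[0,0,-0.0655,-0.093,-0.642,0.04,-0.35]]
  ]
}}

```text
time: 10.75
tool_pos: [0.5198, -0.1862, 0.1199]
tool_rot: [-3.142, 0.0, 3.042]
contact_force: [-0.3, 0.1, -0.2]
opening: 0.0298
```

```bash
python3 - <<'E'
from h import *
from cell import robot
for n,b in (("side",(150,290,350,490)),("top",(190,310,360,500))):
    d=robot.read_camera(n); np.savez(f"pics/{n}5.npz",**{k:np.array(v) for k,v in d.items()})
    cv2.imwrite(f"pics/{n}5.png",cv2.resize(d["image"][b[0]:b[1],b[2]:b[3],::-1],None,fx=4.5 if n=="top" else 4,fy=4.5 if n=="top" else 4,interpolation=cv2.INTER_CUBIC))
mv(.5191,-.1867,.12,np.pi-.1)
E
```

```text
row [ 0.0003 -0.0001 -0.      0.0017 -0.0056 -0.0001] pose now [ 0.5198 -0.1851  0.12  ] [ 3.1412e+00 -2.0000e-04  3.0415e+00]
```

View pics/side5.png

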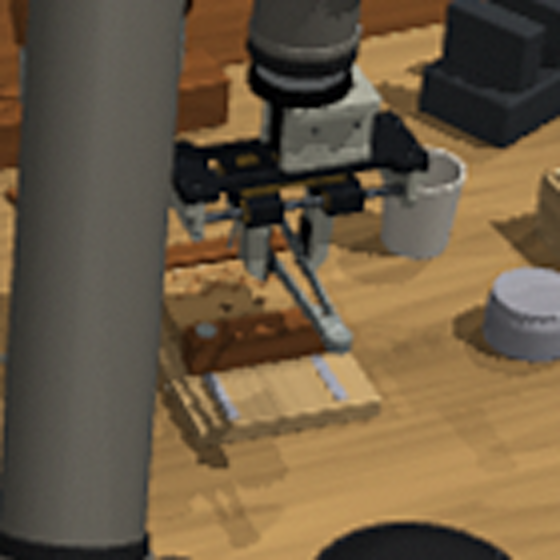

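View pics/top5.png

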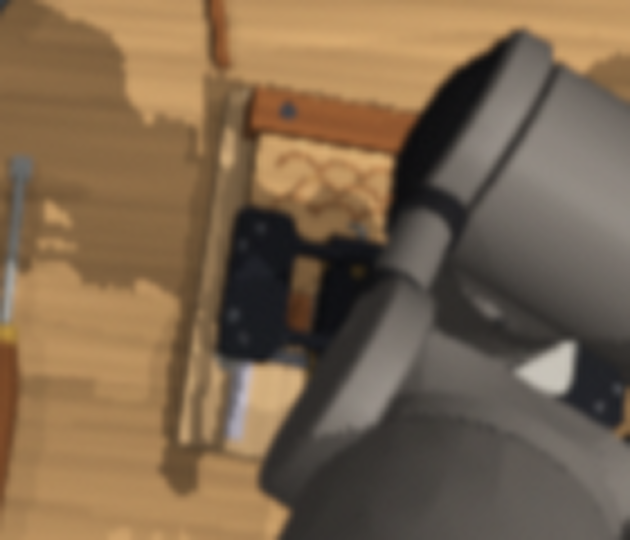

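```bash
cat >> h.py <<'E'
def tw_model(tcp,yaw,dz=.0177,pitch=0,half=.015,ox=0):
    """points in world for tweezers held at tcp"""
    R=Ro.from_euler("xyz",[0,pitch,yaw]).as_matrix();o=np.array(tcp)+[0,0,dz]
    pts=dict(bow=(-.126,0,0),ta=(.069,half,-.04),tb=(.069,-half,-.04),ka=(.069,half,0),kb=(.069,-half,0))
    return {k:o+R@(np.array(p)+[ox,0,0]) for k,p in pts.items()}
E
python3 - <<'E'
from h import *
np.set_printoptions(precision=2,suppress=True)
for n,(v0,u0,f) in dict(side=(150,350,4),top=(190,360,4.5)).items():
    d=load(f"pics/{n}5.npz")
    for k,w in tw_model((.5198,-.1851,.12),-.1).items():
        q=proj(d,w)[0]; print(n,k,q,(q-[u0,v0])*f)
    if n=="side": b=(185,245,395,445)
    else: b=(225,255,415,455)
    cv2.imwrite(f"pics/{n}5z.png",cv2.resize(d["image"][b[0]:b[1],b[2]:b[3],::-1],None,fx=10,fy=10,interpolation=cv2.INTER_CUBIC))
E
```

```text
side bow [435.56 237.06] [342.23 348.23]
side ta [406.97 212.  ] [227.87 248.  ]
side tb [415.96 210.63] [263.83 242.52]
side ka [407.81 201.42] [231.24 205.69]
side kb [416.91 200.06] [267.65 200.25]
top bow [435.58 320.77] [340.11 588.45]
top ta [436.76 239.61] [345.41 223.25]
top tb [449.18 241.97] [401.3  233.88]
top ka [440.93 235.81] [364.16 206.14]
top kb [453.79 238.25] [422.07 217.13]
```

View pics/side5z.png

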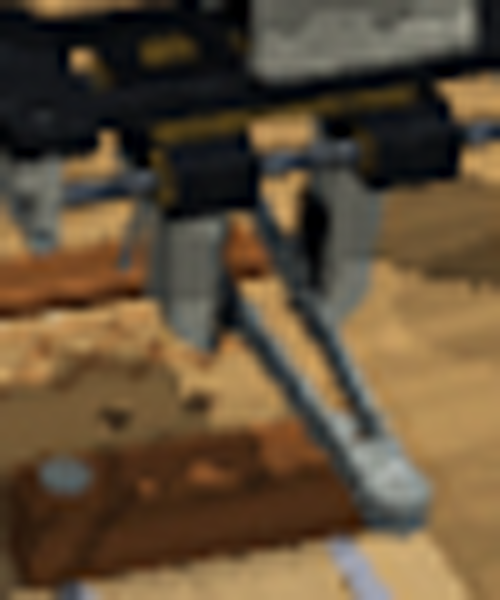

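View pics/top5z.png

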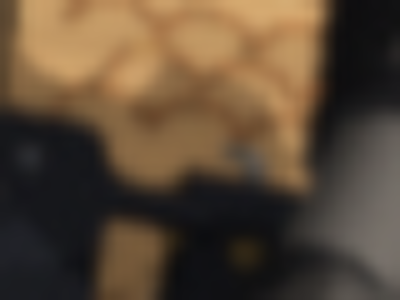

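The side crop shows the bow end at about (435,237.5), where I predicted (435.6,237.1). The left point is at about (407.4,211.5), against a prediction of (407.0,212.0). In the top crop only a small grey bit of the left point shows, at about (439.5,240). I'll zoom with more contrast and triangulate.

```bash
python3 - <<'E'
from h import *
ims=[]
for n,b in (("side",(200,218,400,424)),("top",(232,250,428,452))):
    d=load(f"pics/{n}5.npz");c=d["image"][b[0]:b[1],b[2]:b[3],::-1]
    c=np.clip(c.astype(float)*1.5,0,255).astype(np.uint8)
    ims.append(cv2.resize(c,(384,288),interpolation=cv2.INTER_NEAREST))
cv2.imwrite("pics/z5.png",np.hstack(ims))
E
```

```text
(no output)
```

View pics/z5.png

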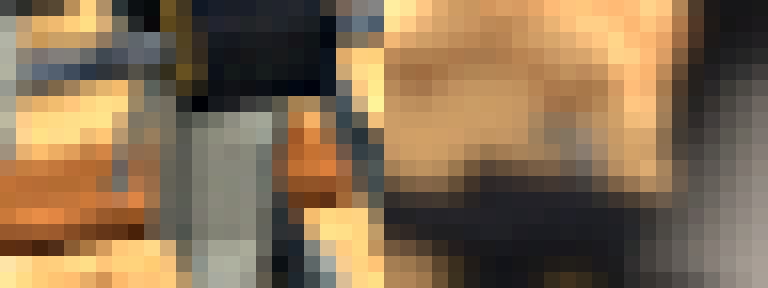

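```bash
cat >> h.py <<'E'
def tri(obs):
    A=np.zeros((3,3));b=np.zeros(3);L=[]
    for d,uv in obs:
        o=d["cam_to_world"][:3,3];r=ray(d,uv,0.)[0]-o;r/=np.linalg.norm(r)
        M=np.eye(3)-np.outer(r,r);A+=M;b+=M@o;L.append((o,M))
    p=np.linalg.solve(A,b);return p,[np.linalg.norm(M@(p-o)) for o,M in L]
E
python3 - <<'E'
from h import *
t=load("pics/top5.npz");s=load("pics/side5.npz")
print("model",tw_model((.5198,-.1851,.12),-.1)["ta"])
for a,b in (((438.5,240),(407.1,211.4)),((438,239.6),(407.4,211.5))): print(tri([(t,a),(s,b)]))
P=world(t);print(P[238:244,437:443].reshape(6,6,3)[...,2].round(3));
P=world(s);print(P[206:213,405:410,2].round(3)); print(P[206:213,405:410,0].round(3));print(P[206:213,405:410,1].round(3))
E
```

```text
model [ 0.58995279 -0.17706344  0.0977    ]
(array([ 0.58945332, -0.17906613,  0.09999017]), [np.float64(0.0017576585209457415), np.float64(0.0017576585209458603)])
(array([ 0.59013334, -0.17918028,  0.09903631]), [np.float64(0.0005678950310978587), np.float64(0.0005678950310978829)])
[[0.034 0.038 0.044 0.042 0.035 0.04 ]
 [0.099 0.106 0.04  0.039 0.039 0.037]
 [0.1   0.112 0.124 0.131 0.04  0.04 ]
 [0.041 0.038 0.038 0.13  0.038 0.038]
 [0.209 0.209 0.206 0.135 0.134 0.04 ]
 [0.205 0.21  0.207 0.209 0.204 0.208]]
[[-0.003  0.002  0.004  0.127  0.164]
 [-0.003 -0.001  0.118  0.121  0.162]
 [ 0.006  0.003  0.11   0.117  0.15 ]
 [ 0.051  0.053  0.109  0.047  0.152]
 [ 0.05   0.046  0.106  0.048  0.151]
 [ 0.057  0.056  0.1    0.05   0.144]
 [ 0.048  0.05   0.051  0.052  0.143]]
[[0.756 0.749 0.745 0.581 0.531]
 [0.75  0.746 0.589 0.583 0.529]
 [0.734 0.736 0.594 0.584 0.539]
 [0.668 0.665 0.59  0.67  0.532]
 [0.665 0.668 0.589 0.663 0.528]
 [0.65  0.65  0.592 0.656 0.532]
 [0.657 0.653 0.651 0.647 0.529]]
[[-0.255 -0.255 -0.257 -0.174 -0.151]
 [-0.252 -0.254 -0.175 -0.176 -0.15 ]
 [-0.244 -0.249 -0.178 -0.177 -0.156]
 [-0.21  -0.212 -0.177 -0.222 -0.153]
 [-0.208 -0.214 -0.176 -0.219 -0.151]
 [-0.201 -0.205 -0.178 -0.215 -0.153]
 [-0.205 -0.207 -0.209 -0.211 -0.152]]
```

The depth pixels on the left point give (0.591,-0.178,0.099) in both views, and cross a is at (0.5895,-0.1787), so they differ by about 1 mm. I'll descend 50 mm with a 1 mm correction.

Emit:
{"api": "arm_command", "payload": {
  "motion": [
    [[0,0,0,0.003,-0.002,0.02,-0.35],[0,0,0,0.003,-0.002,0.05,-0.35],[0,0,0,0.003,-0.002,0.08,-0.35],[0,0,0,0.003,-0.002,0.1,-0.35],[0,0,0,0.003,-0.002,0.12,-0.35],[0,0,0,0.003,-0.002,0.13,-0.35],[0,0,0,0.003,-0.002,0.135,-0.35],[0,0,0,0.003,-0.002,0.135,-0.35]]
  ]
}}

```text
time: 11.65
tool_pos: [0.519, -0.1853, 0.0796]
tool_rot: [3.141, -0.0, 3.043]
contact_force: [-0.2, -0.2, -0.2]
opening: 0.0299
```

```bash
cat > look.py <<'E'
from h import *
from cell import robot
import sys
i=sys.argv[1];ims=[]
st=robot.observe();print({k:np.round(st[k],4) for k in("time","tool_pos","tool_rot","contact_force","opening")})
for n,b in (("side",(190,250,390,450)),("top",(220,280,405,465))):
    d=robot.read_camera(n); np.savez(f"pics/{n}{i}.npz",**{k:np.array(v) for k,v in d.items()})
    c=np.clip(d["image"][b[0]:b[1],b[2]:b[3],::-1]*1.3,0,255).astype(np.uint8)
    ims.append(cv2.resize(c,(396,396),interpolation=cv2.INTER_CUBIC))
    for k,w in tw_model(st["tool_pos"],np.pi*-1+st["tool_rot"][2]).items(): print(n,k,proj(d,w)[0].round(1))
cv2.imwrite(f"pics/l{i}.png",np.hstack(ims))
E
python3 look.py 6
```

```text
{'time': np.float64(11.65), 'tool_pos': array([ 0.519 , -0.1853,  0.0796]), 'tool_rot': array([ 3.1415, -0.    ,  3.0434]), 'contact_force': array([-0.2225, -0.1658, -0.2018]), 'opening': np.float64(0.0299)}
side bow [434.5 248.3]
side ta [406.3 222.6]
side tb [415.1 221.2]
side ka [407.1 212.2]
side kb [416.1 210.9]
top bow [431.5 322.1]
top ta [432.8 243.5]
top tb [444.8 245.8]
top ka [436.7 240. ]
top kb [449.1 242.3]
```

View pics/l6.png

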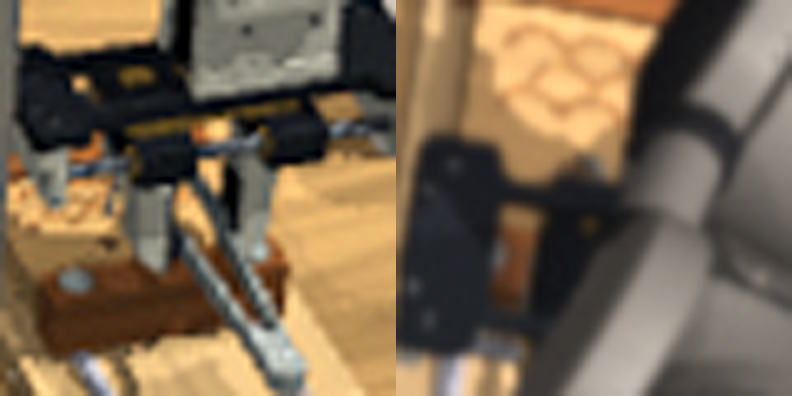

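```bash
python3 - <<'E'
from h import *
np.set_printoptions(precision=4,suppress=True,linewidth=150)
for n,b in (("top",(238,250,428,442)),("side",(213,228,403,411))):
    d=load(f"pics/{n}6.npz");P=world(d)
    print(n);print((P[b[0]:b[1],b[2]:b[3],2]*1000).round(0))
    for v in range(*b[:2]):
        for u in range(*b[2:]):
            p=P[v,u]
            if .05<p[2]<.105 and .57<p[0]<.61 and p[1]<-.165: print(u,v,p)
E
```

```text
top
[[ 36.  40.  41.  39.  41.  35.  39.  45.  40.  40.  38.  36. 394. 399.]
 [ 40.  43.  45.  38.  37.  40.  42.  43.  39.  41.  36.  41. 374. 395.]
 [ 40.  38.  34.  37.  40.  40.  36.  40.  40.  36.  36.  40. 385. 401.]
 [ 38.  40.  41.  38.  37.  36.  38.  40.  38.  37.  41. 380. 394. 430.]
 [ 37.  37.  42.  39.  40.  38.  37.  41.  41.  40.  39. 389. 399. 428.]
 [ 35.  41.  38.  40.  39.  65.  76.  40.  39.  40.  42. 379. 395. 424.]
 [ 40.  38.  38.  37.  41.  70.  80.  89.  86.  40.  41. 388. 399. 425.]
 [ 40.  38.  36.  43.  42.  38.  41.  94.  94.  39.  41. 396. 403. 437.]
 [160. 170. 166. 173. 167. 169. 168.  91.  97.  41.  37. 394. 400. 440.]
 [162. 167. 170. 169. 169. 169. 168. 170. 167. 167. 170. 389. 440. 446.]
 [189. 190. 189. 188. 169. 170. 168. 167. 167. 166. 165. 167. 445. 448.]
 [183. 190. 185. 187. 190. 187. 187. 188. 186. 167. 168. 444. 449. 450.]]
433 243 [ 0.5886 -0.1757  0.0651]
434 243 [ 0.5861 -0.1756  0.0764]
433 244 [ 0.5848 -0.1746  0.0705]
434 244 [ 0.5828 -0.175   0.0797]
435 244 [ 0.5808 -0.1752  0.0892]
436 244 [ 0.5817 -0.1783  0.0864]
435 245 [ 0.577
[... 309 characters left out ...]
  45.  41.  85. 126. 130. 156.]
 [ 39.  44.  41.  81.  75. 121. 127. 151.]
 [ 47.  46.  44.  72.  45. 119. 125. 126.]
 [ 40.  50.  43.  75.  42. 113. 118. 125.]
 [ 41.  44.  40.  67.  37. 108. 115. 120.]
 [ 40.  40.  42.  42.  39. 106. 108. 118.]
 [ 40.  44.  42.  43.  45. 101. 108. 115.]
 [ 45.  42.  41.  41.  46. 104. 105. 110.]
 [ 41.  40.  49.  47.  36.  39.  98. 109.]
 [ 45.  44.  42.  42.  37.  42.  97. 114.]
 [ 44.  45.  36.  39.  40.  42.  45. 102.]]
407 216 [ 0.574  -0.1699  0.0945]
407 217 [ 0.5808 -0.1738  0.0853]
406 218 [ 0.5819 -0.1711  0.0813]
407 218 [ 0.589  -0.1784  0.0748]
406 219 [ 0.5884 -0.1748  0.0722]
406 220 [ 0.5804 -0.1709  0.0747]
406 221 [ 0.5848 -0.1735  0.0671]
```

The left point is now at about (0.590,-0.177,0.058), with the cross at (0.5895,-0.1787,0.040). The final step is 10 mm down and 1.5 mm to -y.

Emit:
{"api": "arm_command", "payload": {
  "motion": [
    [[0,0,0,0.001,-0.003,0.01,-0.35],[0,0,0,0.002,-0.005,0.02,-0.35],[0,0,0,0.002,-0.005,0.03,-0.35],[0,0,0,0.002,-0.005,0.033,-0.35],[0,0,0,0.002,-0.005,0.033,-0.35],[0,0,0,0.002,-0.005,0.033,-0.35],[0,0,0,0.002,-0.005,0.033,-0.35]]
  ]
}}

```text
time: 12.45
tool_pos: [0.5183, -0.1867, 0.0699]
tool_rot: [-3.142, 0.0, 3.044]
contact_force: [-0.2, 0.9, -1.1]
opening: 0.0296
```

```bash
python3 look.py 7; python3 - <<'E'
from h import *
np.set_printoptions(precision=4,suppress=True,linewidth=150)
for n,b in (("top",(238,252,426,442)),("side",(215,232,403,420))):
    d=load(f"pics/{n}7.npz");P=world(d)
    print(n)
    for v in range(*b[:2]):
        for u in range(*b[2:]):
            p=P[v,u]
            if .0465<p[2]<.08 and .575<p[0]<.61 and p[1]<-.165: print(u,v,p)
E
```

```text
{'time': np.float64(12.45), 'tool_pos': array([ 0.5183, -0.1867,  0.0699]), 'tool_rot': array([-3.1416e+00,  2.0000e-04,  3.0435e+00]), 'contact_force': array([-0.1718,  0.8652, -1.1193]), 'opening': np.float64(0.0296)}
side bow [434.7 250.9]
side ta [406.6 225.1]
side tb [415.4 223.7]
side ka [407.4 214.8]
side kb [416.3 213.4]
top bow [431.2 322.7]
top ta [432.5 244.7]
top tb [444.4 246.9]
top ka [436.3 241.2]
top kb [448.6 243.5]
top
432 244 [ 0.5889 -0.1762  0.0524]
433 244 [ 0.5875 -0.1771  0.0592]
432 245 [ 0.5869 -0.1768  0.0502]
433 245 [ 0.5845 -0.1768  0.061 ]
434 245 [ 0.5817 -0.1764  0.0738]
435 245 [ 0.5811 -0.178   0.0773]
435 246 [ 0.5781 -0.1776  0.0798]
side
407 219 [ 0.5872 -0.1777  0.0723]
407 220 [ 0.583  -0.1758  0.0717]
416 220 [ 0.5812 -0.207   0.0652]
418 220 [ 0.6019 -0.2256  0.0468]
407 221 [ 0.587  -0.1782  0.0646]
406 222 [ 0.5915 -0.1773  0.0578]
407 222 [ 0.5884 -0.1792  0.0594]
406 223 [ 0.5865 -0.1749  0.0578]
406 224 [ 0.5893 -0.1767  0.0516]
403 225 [ 0.5938 -0.1686  0.0466]
```

View pics/l7.png

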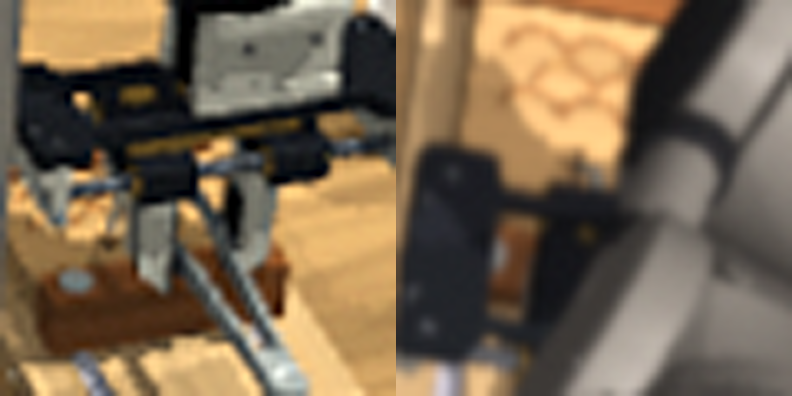

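The left point is at about (0.589,-0.177,0.049), with its cross at (0.5895,-0.1787,0.040). A pixel on the right leg (side 416,220) gives y≈-0.207, with its cross at -0.2085. The points are roughly 8 mm above the wood. I'll hold still, recheck, and hand in.

Emit:
{"api": "arm_command", "payload": {
  "motion": [
    [[0,0,0,0,0,0,-0.35],[0,0,0,0,0,0,-0.35],[0,0,0,0,0,0,-0.35],[0,0,0,0,0,0,-0.35],[0,0,0,0,0,0,-0.35],[0,0,0,0,0,0,-0.35]]
  ]
}}

```text
time: 13.15
tool_pos: [0.5182, -0.1866, 0.0698]
tool_rot: [3.142, 0.0, 3.043]
contact_force: [0.4, -0.1, -0.2]
opening: 0.0297
```

```bash
python3 look.py 8; python3 - <<'E'
from h import *
np.set_printoptions(precision=4,suppress=True,linewidth=150)
for n,b in (("top",(238,252,426,442)),("side",(215,232,403,420))):
    d=load(f"pics/{n}8.npz");P=world(d);print(n)
    for v in range(*b[:2]):
        for u in range(*b[2:]):
            p=P[v,u]
            if .0475<p[2]<.068 and .575<p[0]<.6 and p[1]<-.165: print(u,v,p)
    print("frame change vs 7:",np.abs(d["image"].astype(int)-load(f"pics/{n}7.npz")["image"]).mean())
E
```

```text
{'time': np.float64(13.15), 'tool_pos': array([ 0.5182, -0.1866,  0.0698]), 'tool_rot': array([3.1415, 0.    , 3.0435]), 'contact_force': array([ 0.4367, -0.1412, -0.22  ]), 'opening': np.float64(0.0297)}
side bow [434.7 251. ]
side ta [406.6 225.1]
side tb [415.4 223.7]
side ka [407.4 214.8]
side kb [416.3 213.5]
top bow [431.2 322.7]
top ta [432.5 244.7]
top tb [444.4 247. ]
top ka [436.3 241.3]
top kb [448.6 243.6]
top
433 244 [ 0.588  -0.1776  0.057 ]
432 245 [ 0.5862 -0.1762  0.053 ]
433 245 [ 0.5833 -0.1757  0.0663]
frame change vs 7: 0.39415364583333334
side
417 221 [ 0.5938 -0.2178  0.0502]
406 222 [ 0.5862 -0.1745  0.0621]
407 222 [ 0.5861 -0.178   0.0613]
406 223 [ 0.5901 -0.1768  0.0549]
406 224 [ 0.5872 -0.1756  0.0532]
frame change vs 7: 0.9116102430555556
```

```bash
python3 -c "
from cell import robot
print(robot.hand_in()); s=robot.observe(); print(s['time'],s['tool_pos'],s['opening'])"
```

```text
the job is handed in; nothing more can be done
None
the job is handed in; nothing more can be done
```

I pushed the jaw to its stop, squeezed the tweezers and lifted them off the wooden rest. I handed in while holding them over the crosses. Hand-in gives no verdict, so the result below is from my own checks.

- **Jaw and blank:** the jaw moved about 29 mm, and the force rose to about 21 N at the stop. The top picture showed the blank shut in against the fence. The two crosses measured 30.0 mm apart, and both views agreed on where they are.
- **Tweezers:** at about 13.2 s the gripper opening was 29.7 mm, which puts the points about 30 mm apart. The arm was still and the outside force was near zero. The left point came out at about (0.588, -0.177), within 2 to 3 mm of its cross at (0.5895, -0.1787), and roughly 8 mm above the wood.
- **Not confirmed:** the right point was mostly hidden by the gripper. I inferred its position from the tweezers' shape, the gripper opening and one depth pixel, which gave y ≈ -0.207 against its cross at -0.2085. A later pixel in that area read -0.218, but I took that as noise at an edge.
- **Disagreement:** single depth pixels on the left point scattered by about 2 to 3 mm between frames, and the two views differed by about 2 mm in y.
- **Other things on the bench:** nothing was seen to be touched, but I did not measure the other items again at the end.

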